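# Tug-check the catches of two sample cases

## Task

Both sample cases look shut, but their catches may not have taken: do the left case first, then the right. Tug each lid upward by its sprung handle, firmly enough to draw the handle out at least 6 mm and hold it so for a second; if the lid gives instead of holding, lift it well open to set the catch, press it down until it snaps home, and tug again until it has held. Do not tear open a lid that holds; leave both lids fully shut with the handles let go, and do not knock the vial and the cup beside them.

Things in the scene. Friction and masses are not known exactly. Their poses are not given: they have to be found in the camera images.
- case_left: the left-hand sample case: grey plastic box, 160 long (its x) x 130 wide (its y) x 70 high, fixed, with a flat grey lid 10 thick (top 80 above the worktop). Origin: centre of its underside; x points from the lid's free front edge to the hinge edge, z up. The catch is hidden inside under the lid's front edge; a shut lid looks the same whether it holds or not.
- hinge_left (a point): middle of the left-hand lid's hinge line: x = +80, y = 0, z = 70 in the case's frame; it runs along the case's y. A catch that did not take is set again only by lifting the lid beyond 0.32 rad (front edge 50 up); the lowered lid then rests ajar at about 0.11 rad and snaps home when pressed with 6 to 10 N near its front edge or 8 to 14 N on the handle.
- lid_left (a joint): opening angle of the left-hand lid, rad: 0 shut (hard stop), grows as the front edge rises, up to 1.4; the lid (about 0.25 kg) falls shut by itself. With its catch holding it stays below 0.02 under a tug; if the catch did not take it comes up with 2 to 7 N, and pressing it while it is down changes nothing.
- grip_left (a point): middle of the bar of the left-hand lid's steel bow handle: round bar 10 thick, 70 long along the case's y, on posts at y = +-35; bar axis 30 above the lid's top and 110 from the hinge line (lid shut: x = -30, y = 0, z = 110 in the case's frame), 25 clear under it; it moves with the lid. 45 of flat lid in front of the bar is free for pressing.
- pull_left (a joint): how far the left-hand lid's sprung handle is drawn out along the lid's normal, m: 0 at rest, limit 0.008. It stays in up to a pull of 8 N, then needs 1 N more per mm (14 N at 0.006, 16 N at the limit), so it draws out only if the lid holds against the pull. Pushed down it is rigid.
- case_right: the right-hand sample case: grey plastic box, 160 long (its x) x 130 wide (its y) x 70 high, fixed, with a flat grey lid 10 thick (top 80 above the worktop). Origin: centre of its underside; x points from the lid's free front edge to the hinge edge, z up. The catch is hidden inside under the lid's front edge; a shut lid looks the same whether it holds or not.
- hinge_right (a point): middle of the right-hand lid's hinge line: x = +80, y = 0, z = 70 in the case's frame; it runs along the case's y. A catch that did not take is set again only by lifting the lid beyond 0.32 rad (front edge 50 up); the lowered lid then rests ajar at about 0.11 rad and snaps home when pressed with 6 to 10 N near its front edge or 8 to 14 N on the handle.
- lid_right (a joint): opening angle of the right-hand lid, rad: 0 shut (hard stop), grows as the front edge rises, up to 1.4; the lid (about 0.25 kg) falls shut by itself. With its catch holding it stays below 0.02 under a tug; if the catch did not take it comes up with 2 to 7 N, and pressing it while it is down changes nothing.
- grip_right (a point): middle of the bar of the right-hand lid's steel bow handle: round bar 10 thick, 70 long along the case's y, on posts at y = +-35; bar axis 30 above the lid's top and 110 from the hinge line (lid shut: x = -30, y = 0, z = 110 in the case's frame), 25 clear under it; it moves with the lid. 45 of flat lid in front of the bar is free for pressing.
- pull_right (a joint): how far the right-hand lid's sprung handle is drawn out along the lid's normal, m: 0 at rest, limit 0.008. It stays in up to a pull of 8 N, then needs 1 N more per mm (14 N at 0.006, 16 N at the limit), so it draws out only if the lid holds against the pull. Pushed down it is rigid.
- vial: glass sample vial with black cap, 22 across, 48 high, standing beside the left case; origin: centre of its underside; a bystander
- cup: white sample cup with dark lid, 55 across, 58 high, standing beside the right case; origin: centre of its underside; a bystander

How it is judged:
On the way, in this order (a step that is already met when the one before it is completed fails the run):
1. the left lid has been proved: its handle drawn out more than 4 mm by the tug while the lid stays shut (below 0.03 rad), for 0.4 s (value of joint pull_left above 0.004 m and value of joint lid_left below 0.03 rad), for 0.4 s.
2. the right lid has been proved: its handle drawn out more than 4 mm by the tug while the lid stays shut (below 0.03 rad), for 0.4 s (value of joint pull_right above 0.004 m and value of joint lid_right below 0.03 rad), for 0.4 s.
At the end, for the whole second after the job is handed in: both lids shut (below 0.02 rad) and both sprung handles back in (below 1.5 mm) (value of joint each of lid_left, lid_right below 0.02 rad and value of joint each of pull_left, pull_right below 0.0015 m); the robot touches nothing.
It fails at once if the left lid is torn open: comes up through 0.06 to 0.14 rad with its handle drawn out more than 5 mm (value of joint lid_left between 0.06 and 0.14 rad and value of joint pull_left above 0.005 m).
It fails at once if the right lid is torn open: comes up through 0.06 to 0.14 rad with its handle drawn out more than 5 mm (value of joint lid_right between 0.06 and 0.14 rad and value of joint pull_right above 0.005 m).
It fails at once if the vial or the cup is knocked: the robot presses on it with more than 8 N (contact force between any of the fingers, the arm and vial above 8 N or contact force between any of the fingers, the arm and cup above 8 N).
It also fails if it takes over 64 s, if anything falls off the work surface, if the arm or the gripper's body presses on something with over 40 N, if the wrist force passes 120 N, or if a joint passes its speed limit or range.

## Robot

A 6-joint arm with a two-finger parallel gripper is mounted at the origin on a cart in front of the work surface, level with it; the furniture and walls round the work are solid. World frame = base frame: x ahead of the robot, y to its left, z up, the work surface at z = 0. Lengths are in m, angles in rad, forces in N, time in s.
With the tool pointing down it reaches from about 0.25 to 0.775 m from the base axis. Payload 4 kg.
Tool frame: the origin (TCP) lies at the very end of the fingers, on their centre line; the grasp point (between the pads) lies 19 mm behind it; z points along the fingers, y is the direction in which the jaws open and shut (so a half turn about z gives the same grasp; the last joint's range is limited). The gripper opens to 94 mm and grips with 3 to 60 N. Pads are 16 mm wide; open, the fingers measure 119 mm over their backs; the gripper's body (75 mm by 177 mm) begins 78 mm behind the grasp point.
Start: joints at [-1.39, 0.087, 1.371, -0, 1.684, -0.103], TCP at [0.154, -0.528, 0.206] pointing down, gripper open.
Joint ranges: [-3.1, 3.1], [-0.76, 2.03], [0.27, 2.55], [-1.08, 4.22], [0.17, 2.65], [-2.57, 2.57]. Speed limits (rad/s): [2.79, 2.79, 3.14, 3.14, 3.14, 3.14].

## Interface

Orientations are given as [roll, pitch, yaw] about the fixed x, y, z axes, in that order (R = Rz(yaw) Ry(pitch) Rx(roll)).
In Python, from bench import robot, cams, models gives the robot as it stands.
- The arm moves only by the tool step_arm, never from a script. Its argument "series" is a list of rows, each a list of 5 numbers: the gripper command: -1 is shut, 1 is fully open, values between are in proportion, then the shift along the tool's x, y, z in mm, then the turn about the tool's z in degrees. A call has 1 to 20 rows; each row is the pose to reach, as a shift and turn from the pose commanded when the call began, along the tool's axes at that moment; what a row does not reach only later rows make up. A row lasts 1/8 s, in which the tool goes at most 62.5 mm and 10.7 degrees, less where a joint would pass 70% of its speed; a pose out of reach is approached as far as the arm can. A call with a gripper value outside its range is refused whole. The fingers move at their own pace and stop on an object; the grip force is fixed at half the most. Time passes only in rows, so rows that repeat a pose let the fingers close. It gives the time, the measured TCP pose, the force and the opening at its end, in the units of the state.
- robot.get_obs(): the state, without advancing time (a new reading comes with each control period).
- cams.snapshot(name): name is "scene" or "side" or "wrist"; returns a dict with "pixels" (400x640x3 uint8, red, green, blue), "fov_y" (degrees; the focal length in pixels is half the picture's height over the tangent of half this angle, whatever the lens; pixels are square), "cx", "cy" (the principal point, pixels), "R" (3x3) and "t" (3): a world point X has camera coordinates R X + t. Camera axes: x right, y down, z forward; pixel columns grow to the right and rows downward; lengths in m; the calibration is good to about 2 mm. A picture is of the moment at which its call begins. There is no depth.
- robot.close_job(): hands the job in, once; it reports no verdict.
Trained networks look in a picture, given as the dict that the camera call returned (one of the last four; its "shot" number tells which), for a name from the list of things; names that differ only in an ending like _2 or _b are one class to them, and where a whole thing is asked for, a point or a joint stands for the part that bears it (a point fixed in the world has none). Each returns a list of dicts, best first, with "p" (0 to 1); they miss things now and then, are a little off and sometimes report something else, mostly with a low value. They report only what shows in the picture. A call takes as long as a camera call.
- models.find_in(picture, label): "position" ([x, y, z] in m, in world coordinates, good to about 4 mm: the middle of the surface that is visible of it).
- models.pinpoint(picture, label): "position" ([x, y, z] in m, in world coordinates, good to about 4 mm: a listed point, or the origin of a listed thing).
The state is a dict: "time": time; "joint_positions": joint angles; "qvel": joint speeds; "joint_torque": joint torques, N m; "tool_pos": TCP position; "ee_rot": TCP orientation; "wrist_force": force on the tool from outside, world axes, zero at the start; "wrist_torque": the same for the moment, N m; "width": finger opening in m.
Only numpy, scipy, OpenCV 4.12 (cv2) and the standard library are available. Lean on these libraries where they do the work, as an engineer would, in place of code of your own. Each camera call takes 0.05 s, during which the arm holds its last target. There are 200 camera calls.

## Working session

There is one attempt and no reset: what is moved stays moved. The work goes in short steps, Python scripts to look and compute and a tool call to move; the robot and the scene stay as the last step left them, time stands still between calls to the robot, and variables do not carry over. Pictures are saved under pics/ and viewed, about 8 in all and at most 12, crops included, and the job is handed in when it is done.

Besides the shell and the picture viewer there is one more tool, called after ">>>" by a JSON object that holds its "method" and its "body". step_arm: Moves the arm, as the interface text tells. Its arguments: {"type":"object","properties":{"series":{"type":"array","items":{"type":"array","items":{"type":"number"}}}},"required":["series"]}

```bash
mkdir -p pics
python3 - <<'E'
from bench import robot, cams, models
import cv2, numpy as np
o=robot.get_obs()
for k in("time","tool_pos","ee_rot","wrist_force","width"):print(k,np.round(o[k],3))
ims=[]
for c in("scene","side"):
    s=cams.snapshot(c); ims.append(s["pixels"])
    for l in("grip_left","hinge_left","case_left","grip_right","hinge_right","case_right","vial","cup"):
        print(c,l,[(np.round(d["position"],3).tolist(),round(d["p"],2)) for d in models.pinpoint(s,l)[:2]])
cv2.imwrite("pics/a.png",cv2.resize(np.vstack(ims),None,fx=.75,fy=.75)[:,:,::-1])
E
```

```text
time 0.0
tool_pos [ 0.154 -0.527  0.204]
ee_rot [-3.139 -0.     0.284]
wrist_force [ 0.108  0.235 -0.455]
width 0.094
scene grip_left [([0.484, 0.117, 0.11], 0.61)]
scene hinge_left [([0.593, 0.109, 0.069], 0.84)]
scene case_left [([0.509, 0.11, 0.001], 0.85)]
scene grip_right [([0.481, 0.118, 0.113], 0.28), ([0.511, -0.257, 0.064], 0.2)]
scene hinge_right [([0.511, -0.255, 0.065], 0.64)]
scene case_right []
scene vial [([0.561, 0.207, -0.003], 0.72)]
scene cup []
side grip_left [([0.483, 0.113, 0.112], 0.46), ([0.516, 0.116, 0.002], 0.28)]
side hinge_left [([0.59, 0.106, 0.07], 0.63)]
side case_left [([0.514, 0.116, 0.004], 0.72)]
side grip_right [([0.398, -0.242, 0.11], 0.63)]
side hinge_right [([0.507, -0.254, 0.073], 0.65), ([0.429, -0.244, 0.002], 0.26)]
side case_right [([0.43, -0.247, 0.002], 0.91), ([0.515, 0.115, 0.002], 0.23)]
side vial []
side cup [([0.381, -0.358, 0.002], 0.68)]
```

View pics/a.png

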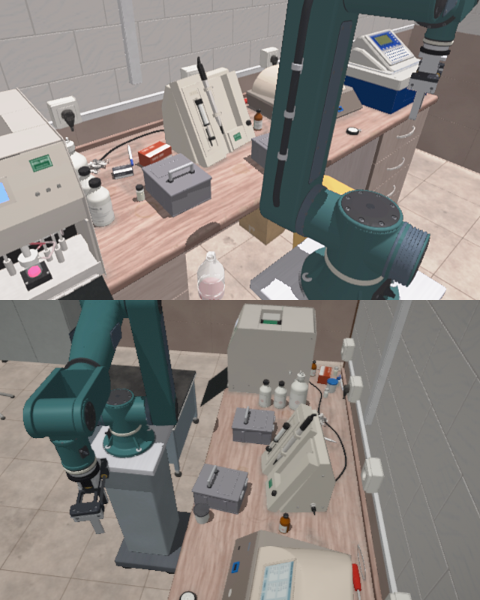

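Both estimates agree with the pictures: the left case is mid-bench and the right one is nearer the camera with the cup in front. I'll move above the left handle.

>>> {"method": "step_arm", "body": {"series": [[1, 497, -524, -30, -70], [1, 497, -524, -30, -70], [1, 497, -524, -30, -70], [1, 497, -524, -30, -70], [1, 497, -524, -30, -70], [1, 497, -524, -30, -70], [1, 497, -524, -30, -70], [1, 497, -524, -30, -70], [1, 497, -524, -30, -70], [1, 497, -524, -30, -70], [1, 497, -524, -30, -70], [1, 497, -524, -30, -70], [1, 497, -524, -30, -70], [1, 497, -524, -30, -70], [1, 497, -524, -30, -70], [1, 497, -524, -30, -70]]}}

```text
time: 2.9
tool_pos: [0.4842, 0.1132, 0.2357]
ee_rot: [3.141, 0.0, 1.504]
wrist_force: [-0.1, -0.3, 0.2]
width: 0.094
```

```bash
cat > look.py <<'E'
import sys
from bench import robot, cams, models
import cv2, numpy as np
side,fn=sys.argv[1:3]
o=robot.get_obs()
for k in("time","tool_pos","ee_rot","wrist_force","width"):print(k,np.round(o[k],4))
for c in("wrist","scene","side"):
    s=cams.snapshot(c)
    if c=="wrist":
        img=s["pixels"].copy()
        f=200/np.tan(np.radians(s["fov_y"]/2))
        def pj(X):
            p=s["R"]@np.array(X)+s["t"]; return (s["cx"]+f*p[0]/p[2],s["cy"]+f*p[1]/p[2])
        print("tcp px",np.round(pj(o["tool_pos"])), "cam",np.round(-np.array(s["R"]).T@s["t"],3))
    for l in("grip","hinge","case"):
        r=models.pinpoint(s,l+"_"+side)[:2]
        print(c,l,[(np.round(d["position"],3).tolist(),round(d["p"],2)) for d in r])
        if c=="wrist" and r: cv2.circle(img,tuple(int(v) for v in pj(r[0]["position"])),4,(255,0,0),-1)
np.save("pics/"+fn+"_cal.npy",np.r_[[f]*0+[0]]) if 0 else None
cv2.imwrite("pics/"+fn+".png",img[:,:,::-1])
E
python3 look.py left b
```

```text
time 2.9
tool_pos [0.4842 0.1132 0.2357]
ee_rot [3.1410e+00 1.0000e-04 1.5038e+00]
wrist_force [-0.0856 -0.2889  0.2086]
width 0.094
tcp px [315. 244.] cam [0.489 0.187 0.416]
wrist grip [([0.487, 0.112, 0.11], 0.86), ([0.517, 0.111, -0.001], 0.63)]
wrist hinge [([0.592, 0.107, 0.072], 0.55)]
wrist case [([0.514, 0.113, 0.0], 0.57)]
scene grip [([0.482, 0.116, 0.112], 0.66)]
scene hinge [([0.592, 0.111, 0.067], 0.61)]
scene case [([0.509, 0.11, 0.001], 0.63)]
side grip [([0.484, 0.112, 0.115], 0.44)]
side hinge [([0.594, 0.105, 0.07], 0.98)]
side case [([0.592, 0.105, 0.068], 0.72), ([0.513, 0.114, 0.002], 0.68)]
```

View pics/b.png

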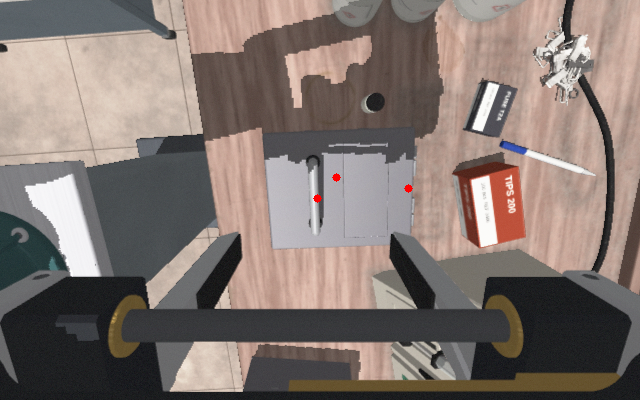

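The wrist view shows the left bar centred at about (314,196), running along image vertical, so it sits under the TCP within 2 mm. The vial is clear at (374,102). I'll descend and grip.

>>> {"method": "step_arm", "body": {"series": [[0, 0, 0, 50, 0], [0, 0, 0, 100, 0], [0, 0, 0, 125, 0], [0, 0, 0, 143, 0], [0, 0, 0, 143, 0], [-1, 0, 0, 143, 0], [-1, 0, 0, 143, 0], [-1, 0, 0, 143, 0], [-1, 0, 0, 143, 0], [-1, 0, 0, 143, 0], [-1, 0, 0, 143, 0], [-1, 0, 0, 143, 0]]}}

```text
time: 5.0
tool_pos: [0.4827, 0.1144, 0.0929]
ee_rot: [-3.138, 0.0, 1.506]
wrist_force: [-4.6, -0.2, 4.6]
width: 0.0088
```

>>> {"method": "step_arm", "body": {"series": [[-1, 0, -1.5, -1, 0], [-1, 0, -1.5, -2, 0], [-1, 0, -1.5, -3, 0], [-1, 0, -1.5, -4, 0], [-1, 0, -1.5, -5, 0], [-1, 0, -1.5, -5, 0]]}}

```text
time: 5.75
tool_pos: [0.4842, 0.1143, 0.0975]
ee_rot: [3.139, -0.0, 1.505]
wrist_force: [5.6, 0.4, -5.8]
width: 0.0093
```

>>> {"method": "step_arm", "body": {"series": [[-1, 0, 1.5, -1, 0], [-1, 0, 2, -2, 0], [-1, 0, 2.6, -3, 0], [-1, 0, 2.6, -3, 0]]}}

```text
time: 6.25
tool_pos: [0.4855, 0.1142, 0.1005]
ee_rot: [-3.142, -0.0, 1.506]
wrist_force: [3.3, 1.0, -5.5]
width: 0.009
```

The force stays flat at 5.5 N over 7.6 mm, so the left lid gives. I'll lift it along its arc to about 0.45 rad, still gripped.

>>> {"method": "step_arm", "body": {"series": [[-1, 0, 2, -4, 0], [-1, 0, 4.1, -8.4, 0], [-1, 0, 7, -13.5, 0], [-1, 0, 10.2, -18.4, 0], [-1, 0, 13.7, -23, 0], [-1, 0, 17.3, -27.7, 0], [-1, 0, 21.3, -32, 0], [-1, 0, 25.3, -36.3, 0], [-1, 0, 25.3, -36.3, 0], [-1, 0, 25.3, -36.3, 0]]}}

```text
time: 7.5
tool_pos: [0.5105, 0.1134, 0.1383]
ee_rot: [-3.141, -0.002, 1.506]
wrist_force: [-3.1, 5.1, -1.6]
width: 0.0091
```

>>> {"method": "step_arm", "body": {"series": [[-1, 0, -4, 4.3, 0], [-1, 0, -8, 8.6, 0], [-1, 0, -11.6, 13.3, 0], [-1, 0, -15.1, 17.9, 0], [-1, 0, -18.3, 23, 0], [-1, 0, -21.2, 27.9, 0], [-1, 0, -22.6, 30.5, 0], [-1, 0, -22.6, 30.5, 0], [-1, 0, -22.6, 30.5, 0]]}}

```text
time: 8.62
tool_pos: [0.4882, 0.114, 0.1063]
ee_rot: [-3.141, -0.0, 1.506]
wrist_force: [-1.9, 3.8, 0.6]
width: 0.0092
```

>>> {"method": "step_arm", "body": {"series": [[-1, 0, -1, 2, 0], [-1, 0, -1.6, 4, 0], [-1, 0, -2.3, 6, 0], [-1, 0, -3, 8, 0], [-1, 0, -3, 8, 0]]}}

```text
time: 9.25
tool_pos: [0.4858, 0.1141, 0.1008]
ee_rot: [3.139, -0.0, 1.505]
wrist_force: [-4.6, 4.2, 1.9]
width: 0.0091
```

>>> {"method": "step_arm", "body": {"series": [[-1, 0, -0.5, 2, 0], [-1, 0, -1, 4, 0], [-1, 0, -1.5, 6, 0], [-1, 0, -2, 8, 0], [-1, 0, -2, 8, 0], [-1, 0, -2, 8, 0]]}}

```text
time: 10.0
tool_pos: [0.4828, 0.1142, 0.0929]
ee_rot: [-3.141, 0.0, 1.506]
wrist_force: [-7.8, 3.2, 11.6]
width: 0.0092
```

>>> {"method": "step_arm", "body": {"series": [[-1, 0, -1.5, -2, 0], [-1, 0, -1.5, -4, 0], [-1, 0, -1.5, -6, 0], [-1, 0, -1.5, -7, 0], [-1, 0, -1.5, -7, 0]]}}

```text
time: 10.62
tool_pos: [0.4829, 0.1142, 0.0954]
ee_rot: [3.14, 0.0, 1.505]
wrist_force: [5.4, 4.7, -9.7]
width: 0.009
```

It's holding so far: 9.7 N at about 2 mm. I'll draw out further.

>>> {"method": "step_arm", "body": {"series": [[-1, 0, 0, -1, 0], [-1, 0, 0, -2, 0], [-1, 0, 0, -3, 0], [-1, 0, 0, -4, 0], [-1, 0, 0, -5, 0], [-1, 0, 0, -5, 0]]}}

```text
time: 11.38
tool_pos: [0.4829, 0.1142, 0.0994]
ee_rot: [3.14, 0.0, 1.505]
wrist_force: [8.2, 4.5, -14.3]
width: 0.0091
```

>>> {"method": "step_arm", "body": {"series": [[-1, 0, 0, -0.4, 0], [-1, 0, 0, -0.4, 0], [-1, 0, 0, -0.4, 0], [-1, 0, 0, -0.4, 0], [-1, 0, 0, -0.4, 0], [-1, 0, 0, -0.4, 0], [-1, 0, 0, -0.4, 0], [-1, 0, 0, -0.4, 0], [-1, 0, 0, -0.4, 0], [-1, 0, 0, -0.4, 0], [-1, 0, 0, -0.4, 0]]}}

```text
time: 12.75
tool_pos: [0.4829, 0.1142, 0.0996]
ee_rot: [3.141, 0.0, 1.505]
wrist_force: [8.0, 3.9, -14.0]
width: 0.0087
```

The left lid held at 14 N with about 6 mm drawn for over a second. Next I ease down, release and rise.

>>> {"method": "step_arm", "body": {"series": [[-1, 0, 0.5, 3, 0], [-1, 0, 1, 6, 0], [-1, 0, 1, 9, 0], [-1, 0, 1, 9, 0], [0, 0, 1, 9, 0], [0, 0, 1, 9, 0], [0, 0, 1, 9, 0], [0, 0, 1, 9, 0], [0, 0, 1, -30, 0], [0, 0, 1, -80, 0], [0, 0, 1, -130, 0], [0, 0, 1, -130, 0]]}}

```text
time: 14.25
tool_pos: [0.4851, 0.1145, 0.2382]
ee_rot: [3.131, -0.002, 1.505]
wrist_force: [-0.2, 0.0, -0.3]
width: 0.0468
```

>>> {"method": "step_arm", "body": {"series": [[0, 0, -60, 0, 2.6], [0, -6, -90, 0, 2.6], [0, -65, -88, 0, 2.6], [0, -125, -84, 0, 2.6], [0, -185, -80, 0, 2.6], [0, -245, -72, 0, 2.6], [0, -305, -66, 0, 2.6], [0, -362, -63, 0, 2.6], [0, -362, -63, 0, 2.6], [0, -362, -63, 0, 2.6], [0, -362, -63, 0, 2.6]]}}

```text
time: 15.62
tool_pos: [0.3963, -0.2414, 0.2325]
ee_rot: [-3.141, -0.0, 1.462]
wrist_force: [-0.1, -0.4, -0.6]
width: 0.0471
```

```bash
python3 look.py right c
```

```text
time 15.625
tool_pos [ 0.3963 -0.2414  0.2325]
ee_rot [-3.1414e+00 -4.0000e-04  1.4622e+00]
wrist_force [-0.1259 -0.3601 -0.5641]
width 0.0471
tcp px [315. 244.] cam [ 0.405 -0.168  0.412]
wrist grip [([0.401, -0.243, 0.113], 0.86)]
wrist hinge [([0.513, -0.257, 0.071], 0.92), ([0.43, -0.247, 0.002], 0.5)]
wrist case []
scene grip []
scene hinge [([0.509, -0.253, 0.065], 0.8)]
scene case []
side grip [([0.398, -0.245, 0.107], 0.44)]
side hinge [([0.511, -0.256, 0.072], 0.7)]
side case [([0.429, -0.245, 0.002], 0.6)]
```

View pics/c.png

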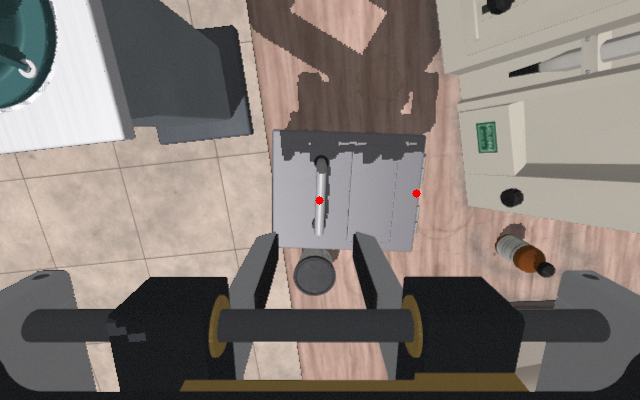

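The wrist view shows the right bar at about (320,197), roughly 3–4 mm toward +tool y. The cup at (315,275) is clear of the fingers' path.

>>> {"method": "step_arm", "body": {"series": [[0, 0, 3.5, 50, 0], [0, 0, 3.5, 100, 0], [0, 0, 3.5, 122, 0], [0, 0, 3.5, 140, 0], [0, 0, 3.5, 140, 0], [-1, 0, 3.5, 140, 0], [-1, 0, 3.5, 140, 0], [-1, 0, 3.5, 140, 0], [-1, 0, 3.5, 140, 0], [-1, 0, 3.5, 140, 0], [-1, 0, 3.5, 140, 0]]}}

```text
time: 17.6
tool_pos: [0.4008, -0.2435, 0.0932]
ee_rot: [3.139, 0.001, 1.46]
wrist_force: [3.9, -1.6, 0.8]
width: 0.0089
```

>>> {"method": "step_arm", "body": {"series": [[-1, 0, 0, -1, 0], [-1, 0, 0, -2, 0], [-1, 0, 0, -3, 0], [-1, 0, 0, -4, 0], [-1, 0, 0, -4, 0]]}}

```text
time: 18.23
tool_pos: [0.401, -0.2435, 0.0951]
ee_rot: [3.139, 0.0, 1.46]
wrist_force: [8.9, -3.2, -10.1]
width: 0.0091
```

10 N at 1.9 mm, so the right lid is holding. I'll draw further.

>>> {"method": "step_arm", "body": {"series": [[-1, 0, 1, -1, 0], [-1, 0, 1, -2, 0], [-1, 0, 1, -3, 0], [-1, 0, 1, -4, 0], [-1, 0, 1, -5, 0], [-1, 0, 1, -5, 0]]}}

```text
time: 18.98
tool_pos: [0.401, -0.2434, 0.0988]
ee_rot: [-3.142, -0.0, 1.46]
wrist_force: [9.1, -3.2, -12.9]
width: 0.0089
```

>>> {"method": "step_arm", "body": {"series": [[-1, 0, 1, -0.6, 0], [-1, 0, 1, -1.2, 0], [-1, 0, 1, -1.2, 0], [-1, 0, 1, -1.2, 0], [-1, 0, 1, -1.2, 0], [-1, 0, 1, -1.2, 0], [-1, 0, 1, -1.2, 0], [-1, 0, 1, -1.2, 0], [-1, 0, 1, -1.2, 0], [-1, 0, 1, -1.2, 0], [-1, 0, 1, -1.2, 0]]}}

```text
time: 20.35
tool_pos: [0.401, -0.2434, 0.0994]
ee_rot: [-3.139, -0.001, 1.46]
wrist_force: [7.1, -4.8, -13.6]
width: 0.0094
```

>>> {"method": "step_arm", "body": {"series": [[-1, 0, 0, -0.6, 0], [-1, 0, 0, -0.6, 0], [-1, 0, 0, -0.6, 0], [-1, 0, 0, -0.6, 0], [-1, 0, 0, -0.6, 0], [-1, 0, 0, -0.6, 0], [-1, 0, 0, -0.6, 0], [-1, 0, 0, -0.6, 0], [-1, 0, 0, -0.6, 0], [-1, 0, 0, -0.6, 0]]}}

```text
time: 21.6
tool_pos: [0.401, -0.2434, 0.0999]
ee_rot: [-3.139, -0.001, 1.46]
wrist_force: [7.4, -4.7, -14.2]
width: 0.0092
```

>>> {"method": "step_arm", "body": {"series": [[-1, 0, 0, 3, 0], [-1, 0, 0, 6, 0], [-1, 0, 0, 9, 0], [-1, 0, 0, 9, 0], [0, 0, 0, 9, 0], [0, 0, 0, 9, 0], [0, 0, 0, 9, 0], [0, 0, 0, 9, 0], [0, 0, 0, -30, 0], [0, 0, 0, -80, 0], [0, 0, 0, -130, 0], [0, 0, 0, -130, 0], [0, 0, 0, -130, 0]]}}

```text
time: 23.22
tool_pos: [0.4015, -0.2433, 0.2329]
ee_rot: [-3.141, -0.0, 1.46]
wrist_force: [-0.1, -0.5, -0.1]
width: 0.0468
```

```bash
python3 look.py right d
python3 - <<'E'
from bench import cams
import cv2,numpy as np
s=cams.snapshot("side")["pixels"];w=cv2.imread("pics/d.png")
cv2.imwrite("pics/e.png",np.vstack([cv2.resize(s[110:330,220:420,::-1],(560,400)) if 0 else cv2.resize(s[120:320,240:400,::-1],(480,600))]))
E
```

```text
time 23.225
tool_pos [ 0.4015 -0.2433  0.2329]
ee_rot [-3.1409e+00 -3.0000e-04  1.4602e+00]
wrist_force [-0.1137 -0.522  -0.0713]
width 0.0468
tcp px [315. 244.] cam [ 0.41  -0.17   0.413]
wrist grip [([0.399, -0.243, 0.11], 0.83)]
wrist hinge [([0.515, -0.258, 0.068], 0.66)]
wrist case [([0.43, -0.245, 0.0], 0.92)]
scene grip []
scene hinge [([0.512, -0.255, 0.066], 0.72)]
scene case [([0.56, 0.211, -0.004], 0.64)]
side grip [([0.401, -0.244, 0.109], 0.49)]
side hinge [([0.51, -0.252, 0.073], 0.89)]
side case [([0.431, -0.245, 0.004], 0.66)]
```

View pics/e.png

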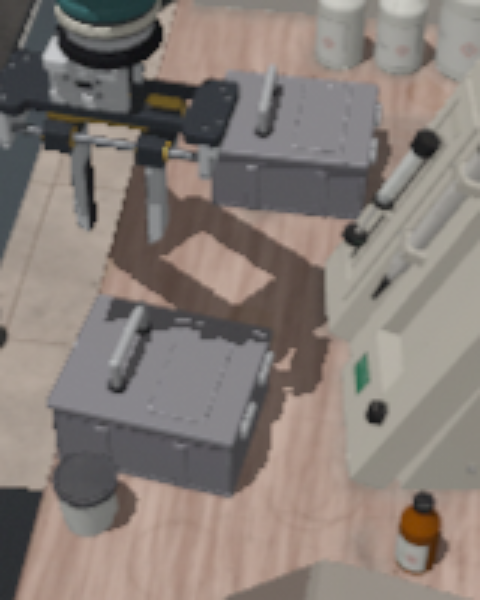

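The side crop shows both lids flush and shut, at about (295,110) and (165,370). The handles are free, the cup is upright at (88,490), and the gripper is clear of everything.

```bash
python3 -c "
from bench import robot
print(robot.close_job(), robot.get_obs()['time'])"
```

```text
the job is handed in; nothing more can be done
the job is handed in; nothing more can be done
```

Both lids are proved, shut and released, and the job was handed in at about 23 s of the 64 s allowed. No verdict was reported.

- **Left case:** the lid gave on the first tug, with a steady 5.5 N over 7.6 mm. I lifted it along its arc to about 0.45 rad and lowered it. I then pressed it shut on the handle, with 11.6 N measured after it closed. The second tug held at about 14 N with 6.5 mm drawn, for more than 1 s.
- **Right case:** the lid held on the first tug, at 13.6 to 14.2 N with 6.2 to 6.7 mm drawn, for more than 2 s.

The draw distances come from the tool's rise and the measured force, as the handle and lid joints can't be read directly.

**Last checks:** in the side view both lids looked flush and the cup was upright. The wrist force was near zero with the gripper clear. The vial was not in that last view, but I saw it standing clear before the left grasp and did not move near it. No check disagreed, apart from one scene-camera detection that put the right case at the vial's place, which I ignored.

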